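# Fit a splined driveshaft yoke onto a gearbox output shaft

### The arm

A 6-joint arm with a two-finger parallel gripper is mounted at the origin on a cart in front of the work surface, level with it; the furniture and walls round the work are solid. World frame = base frame: x ahead of the robot, y to its left, z up, the work surface at z = 0. Lengths are in m, angles in degrees, forces in N, time in s.
With the tool pointing down it reaches from about 0.3 to 0.75 m from the base axis. Payload 8.5 kg.
Tool frame: the origin (TCP) lies at the very end of the fingers, on their centre line; the grasp point (between the pads) lies 19 mm behind it (env.tcp_to_grasp is the distance from the TCP to the grasp point, in m); z points along the fingers, y is the line along which they close (so a half turn about z gives the same grasp; the last joint's range is limited). The gripper opens to 85 mm and grips with 20 to 120 N. Pads are 22 mm wide; open, the fingers measure 114 mm over their backs; the gripper's body (76 mm by 85 mm) begins 54 mm behind the grasp point. The pads swing forward as they close: fully open they stand 13 mm farther back than shut.
Start: joints at [-81.148, 21.807, 74.336, -0, 83.858, -12.336], TCP at [0.199, -0.513, 0.231] pointing down, gripper open.
Joint ranges: [-178.18, 178.18], [-50.72, 133.34], [12.68, 142.11], [-81.47, 261.47], [9.98, 163.14], [-165.26, 165.26]. Speed limits (degrees/s): [136.94, 136.94, 180, 180, 180, 180].

### API

Orientations are given as a 3x3 rotation matrix whose columns are the frame's x, y, z axes.
In Python, from rig import status, get_image, env gives the robot as it stands.
- The arm moves only by the shell command python3 -m handwheel 'ROWS' [FORCE]. ROWS is text: rows parted by semicolons, each of 7 numbers parted by spaces: the shift along the world's x, y, z in cm, then the turn, a rotation vector about the world's x, y, z in degrees, then the opening, from 0 (shut) to 1 (fully open). In form: dx dy dz wx wy wz gripper; .... A call has 1 to 8 rows; each row is the pose to reach, as a shift and turn from the pose commanded when the call began; what a row does not reach only later rows make up. A row lasts 1/12 s, in which the tool goes at most 41.7 mm and 7.16 degrees, less where a joint would pass 70% of its speed; a pose out of reach is approached as far as the arm can. A call with a gripper value outside its range is refused whole. The fingers move at their own pace and stop on an object; FORCE is the grip in N (left out, the last holds). Time passes only in rows, so rows that repeat a pose let the fingers close. It gives the time, the measured TCP pose, the force, the opening and the grip force at its end, in the units of the state.
- status.observe(): the state, without advancing time (a new reading comes with each control period).
- get_image(name): name is "side" or "top"; returns a dict with "color" (400x640x3 uint8, red, green, blue), "vertical_fov" (degrees; the focal length in pixels is half the picture's height over the tangent of half this angle, whatever the lens; pixels are square), "cx", "cy" (the principal point, pixels), "xyz" and "orientation" of the camera in the world. Camera axes: x right, y down, z forward; pixel columns grow to the right and rows downward; lengths in m; the calibration is good to about 2 mm. A picture is of the moment at which its call begins. There is no depth.
- env.close_job(): hands the job in; it is judged then, once.
The state is a dict: "time_s": time; "q": joint angles; "qvel": joint speeds; "joint_efforts": joint torques, N m; "position": TCP position; "tool_rot": TCP orientation; "ft_force": force on the tool from outside, world axes, zero at the start; "wrist_torque": the same for the moment, N m; "grip_width": finger opening in m; "gripper_force": force on a finger pad.
Only numpy, scipy, OpenCV 4.12 (cv2) and the standard library are available. Lean on these libraries where they do the work, as an engineer would, in place of code of your own. Each camera call takes 0.05 s, during which the arm holds its last target. There are 200 camera calls.

### The job

Pick up the driveshaft yoke standing on the bench and fit it, bore down, onto the upright splined output shaft of the gearbox: rest it lightly on the shaft, rock it to and fro about the shaft until the teeth mesh, then press it down, pushing the orange seal ring ahead of it, until it is fully home and let go. Never force it: push gently, at no time harder than about 25 N. Leave the battery, the tin and the cutters where they are.

Things in the scene. Friction and masses are not known exactly. Their poses are not given: they have to be found in the camera images.
- yoke: Loose dark steel driveshaft yoke, 0.28 kg, 78 mm high, standing bore down. Lower part: round sleeve 51 mm in diameter, 48 mm high; its 39 mm deep bore opens at the bottom and has 4 teeth (0, 90, 180, 270 degrees from x) from the lower rim to 26 mm up, tips on a 28 mm circle, roots on a 42 mm circle. Origin: centre of the lower rim; z up the bore axis to the fork, x from ear to ear.
- fork (a point): Point on the yoke's axis, 62 mm above its origin, midway between the two ears of its fork. The ears stand 46 to 78 mm above the lower rim, 30 mm wide; their flat outer faces look to the yoke's +x and -x, 55 mm apart, with round brass caps: grip across these faces.
- gearbox: Fixed aluminium gearbox, 102x84x50 mm, on a steel plate 136x110x10 mm. Its upright splined steel output shaft stands at the centre, in a round boss 56 mm high. The shaft can turn about its axis but is stiff (about 0.3 N m); at what angle its teeth stand differs every time and is not reported. Origin: centre of the plate's underside, on the bench; z up.
- teeth (a point): Point on the shaft's axis at the flat upper ends of its 4 straight teeth (10.4 mm wide, 40 mm outer circle), 85 mm above the bench. Above them a round nose, 26.4 mm thick, tapers to 14 mm at its top, 12 mm above this point. The yoke's origin is here while teeth rest end on end. It drops in within about 4 degrees of a match (every 90 degrees): 0.9 mm play beside a tooth, 0.8 mm round the nose.
- home (a point): Point on the shaft's axis, 61 mm above the bench: where the yoke's origin is when fully home. An orange seal ring (51 mm diameter, 5 mm thick) grips the shaft 7 mm above the boss; the meshed yoke meets it 7 mm above this point and must push it down to the boss against about 7 N of friction, more than the yoke's weight.
- battery: Loose blue battery pack, 140x46x27 mm, lying on the bench; leave alone. Origin: centre of the underside.
- tin: Loose round tin with a green lid, 75 mm in diameter, 25 mm high; leave alone. Origin: centre of the underside.
- cutters: Loose cutters with black handles, 50x132x12 mm, lying on the bench; leave alone. Origin: centre of the underside.
Mind the look-alikes: they are no part of the job. What is shaped like the yoke but purple is not meant.

How it is judged (in metres and radians):
At the end, for the whole second after the job is handed in: The yoke stands upright (within 0.08 rad) on the gearbox's shaft with its teeth meshed, bore down, pressed home so that its origin is within 1.5 mm of the home height and 3 mm of the shaft's axis, at rest and released (horizontal distance between yoke and home below 0.003 m and z of yoke in the frame of home between -0.003 and 0.0015 m and angle between yoke's own z axis and vertical below 0.08 rad and linear speed of yoke below 0.02 m/s and contact force between the fingers and yoke below 0.1 N); the robot touches nothing.
It fails at once if the yoke is forced against the gearbox, its shaft or seal ring: the forces at all places where they touch, added up, pass 50 N (contact force between yoke and gearbox above 50 N).
It fails at once if the robot itself pushes on the gearbox, its shaft or seal ring with more than 50 N (contact force between any of the arm, the fingers and gearbox above 50 N).
It fails at once if the battery, the tin or the cutters are moved by more than 20 mm (distance of any of battery, tin, cutters from where it was at the start of the episode above 0.02 m).
It also fails if it takes over 72 s, if anything falls off the work surface, if the arm or the gripper's body presses on something with over 40 N, if the wrist force passes 120 N, or if a joint passes its speed limit or range.

## Working session

There is one attempt and no reset: what is moved stays moved. The work goes in short steps, Python scripts to look and compute and a shell command to move; the robot and the scene stay as the last step left them, time stands still between calls to the robot, and variables do not carry over. Pictures are saved under pics/ and viewed, at most 10 in all, crops included, and the job is handed in when it is done.

```bash
mkdir -p pics; ls; python3 - <<'E'
from rig import status,get_image,env
import cv2,json,numpy as np
for n in("side","top"):
    d=get_image(n); cv2.imwrite(f"pics/{n}0.png",d["color"][:,:,::-1])
    print(n,{k:(np.round(v,4).tolist()) for k,v in d.items() if k!="color"}, [k for k in d])
s=status.observe();print(s)
E
```

```text
pics
side {'vertical_fov': 57.7318, 'cx': 326.6999, 'cy': 198.4785, 'xyz': [0.4953, -0.788, 0.4163], 'orientation': [[0.9995, 0.0274, -0.0124], [0.0222, -0.3944, 0.9187], [0.0203, -0.9185, -0.3948]]} ['color', 'vertical_fov', 'cx', 'cy', 'xyz', 'orientation']
top {'vertical_fov': 57.427, 'cx': 323.5828, 'cy': 200.9301, 'xyz': [0.4296, -0.0041, 0.9434], 'orientation': [[0.0237, -0.9989, 0.0395], [-0.9997, -0.0236, 0.0049], [-0.0039, -0.0396, -0.9992]]} ['color', 'vertical_fov', 'cx', 'cy', 'xyz', 'orientation']
{'time_s': 0.1, 'q': array([-8.11486762e+01,  2.18387205e+01,  7.43799708e+01, -2.24007257e-03,
        8.38593497e+01, -1.23371871e+01]), 'qvel': array([ 0.03717274, -0.02984473, -0.09699849, -0.08780598,  0.09737692,
       -0.00409758]), 'joint_efforts': array([ 3.11997770e-03, -4.49218905e+01, -2.31655562e+01, -1.44885003e-04,
        3.69085930e-03,  1.94662317e-05]), 'position': array([ 0.19872358, -0.51255256,  0.23076121]), 'tool_rot': array([[ 9.32394806e-01,  3.61441370e-01, -2.47992753e-04],
       [ 3.61441367e-01, -9.32393878e-01,  1.33986961e-03],
       [ 2.53057382e-04, -1.33892230e-03, -9.99999072e-01]]), 'ft_force': array([-1.1848828 , -0.27284715, -0.33369134]), 'wrist_torque': array([-0.00110937,  0.00356884,  0.06569914]), 'gripper_force': 0.0, 'grip_width': 0.0853823822211678}
```

View pics/side0.png

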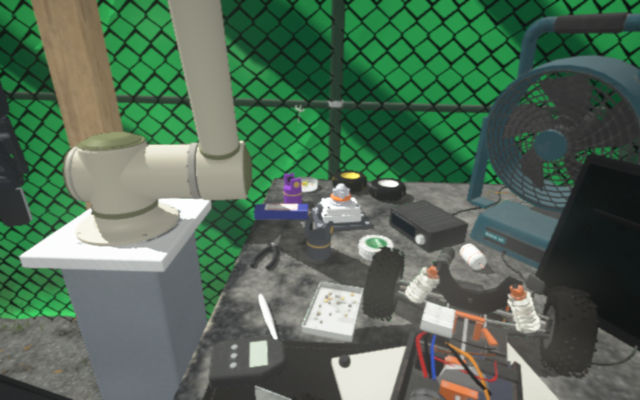

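View pics/top0.png

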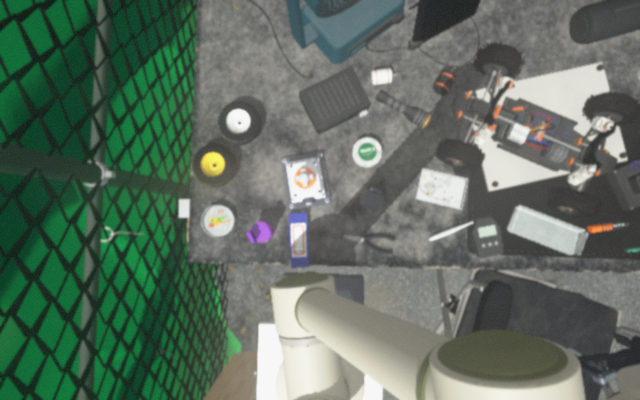

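The side view shows the dark yoke at about (318,240), the gearbox with orange ring at (341,200) and the tin at (376,247). The top view shows the gearbox at (305,178) and the dark yoke near (372,198), in the arm's shadow. I'll enlarge these.

```bash
python3 - <<'E'
import cv2,numpy as np
t=cv2.imread("pics/top0.png")[140:260,270:410];s=cv2.imread("pics/side0.png")[170:275,250:405]
f=lambda i:cv2.resize(np.clip(255*(i/255.)**.5,0,255).astype('uint8'),(800,600) if 0 else None,fx=5,fy=5,interpolation=cv2.INTER_CUBIC)
cv2.imwrite("pics/tc.png",f(t)[:600]);cv2.imwrite("pics/sc.png",f(s))
E
```

```text
(no output)
```

View pics/tc.png

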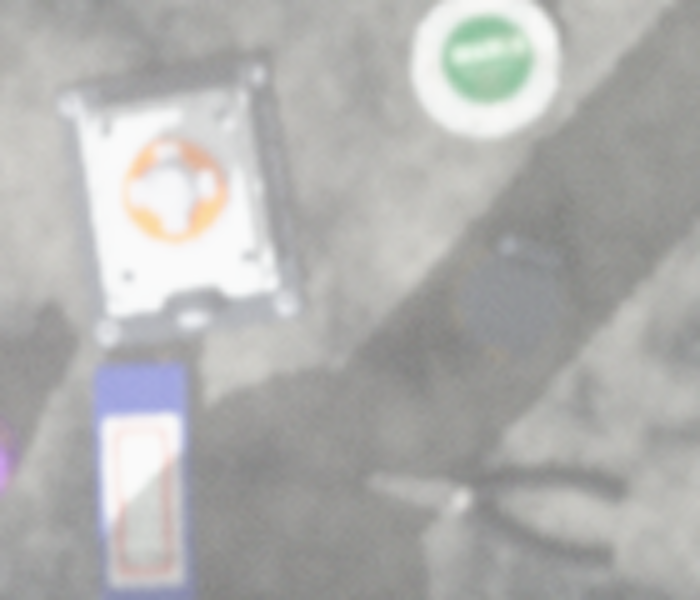

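View pics/sc.png

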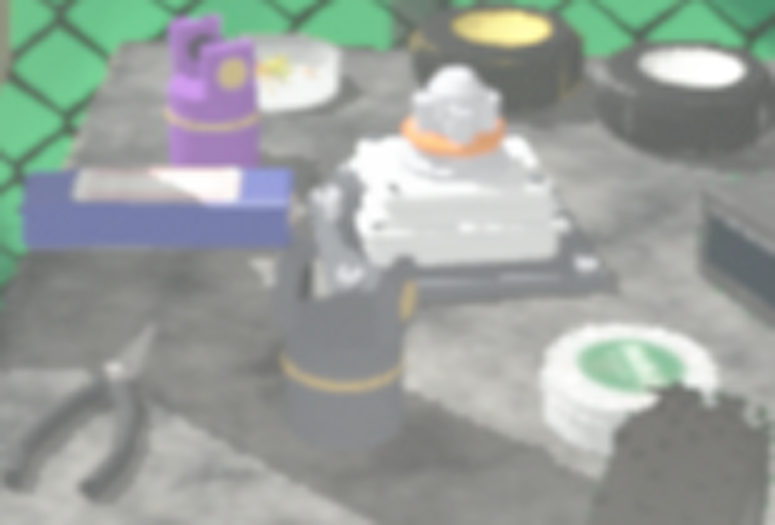

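The crops show the yoke in shadow. In the top view its sleeve centre is near full-image (372,200), with ears at about (376,189) and (370,211), so its x axis lies near -20°. The shaft's cross of teeth sits at (305,178), turned about +7°. Next I'll work out the numbers.

```bash
cat > h.py <<'E'
import cv2,numpy as np
from rig import status,get_image,env
def shot(n,save=None):
    d=get_image(n)
    if save: cv2.imwrite(f"pics/{save}.png",d["color"][:,:,::-1])
    return d
def ray(d,u,v):
    f=200/np.tan(np.radians(d["vertical_fov"]/2))
    r=np.array(d["orientation"])@np.array([(u-d["cx"])/f,(v-d["cy"])/f,1]);return np.array(d["xyz"]),r
def plane(d,u,v,z):
    o,r=ray(d,u,v);return (o+r*(z-o[2])/r[2])[:2]
def proj(d,p):
    f=200/np.tan(np.radians(d["vertical_fov"]/2))
    c=np.array(d["orientation"]).T@(np.array(p)-np.array(d["xyz"]));return np.array([d["cx"]+f*c[0]/c[2],d["cy"]+f*c[1]/c[2]])
def rings(n,d,box,lo,hi):
    x0,y0,x1,y1=box;im=cv2.cvtColor(d["color"][y0:y1,x0:x1].copy(),cv2.COLOR_RGB2HSV)
    m=cv2.inRange(im,lo,hi);p=cv2.findNonZero(m)[:,0]+[x0,y0];return m,p
E
python3 - <<'E'
from h import *
T=shot("top");S=shot("side")
# orange ring in both
m,p=rings("o",T,(285,160,325,195),(5,110,120),(22,255,255))
hull=cv2.convexHull(p.astype(np.int32));c,ax,a=cv2.fitEllipse(hull);print("ring top",c,ax,plane(T,*c,.066),len(p))
# 4-fold phase of the orange sectors seen from shaft axis
C=plane(T,*c,.066);w=np.array([plane(T,*q,.068) for q in p])-C
th=np.arctan2(w[:,1],w[:,0]);z=np.exp(4j*th).sum();print("tooth angle",(np.degrees(np.angle(z))/4+45)%90,abs(z)/len(p))
m,p=rings("o",S,(325,185,357,206),(5,110,120),(22,255,255))
print("ring side x-range",p[:,0].min(),p[:,0].max(),"y",p[:,1].min(),p[:,1].max(),"pred centre",proj(S,[*C,.0655]),proj(T,[*C,.085]))
# yoke: dark bluish blob in top / brass pixels
h=cv2.cvtColor(T["color"],cv2.COLOR_RGB2HSV)
for y in range(184,216): print(y,' '.join('%3d'%(int(T["color"][y,x,2])-int(T["color"][y,x,0])+50) for x in range(356,390)))
# green lid centre check of calibration between views
for d,b in((T,(350,130,390,170)),(S,(355,230,400,262))):
    m,p=rings("g",d,b,(45,60,40),(90,255,255));c=p.mean(0);print("lid",c,plane(d,*c,.025))
# brass band / sleeve in side
m,p=rings("b",S,(300,215,336,262),(12,80,60),(30,255,255));print("brass",sorted(map(tuple,p.tolist())))
E
```

```text
ring top (304.379638671875, 177.78488159179688) (17.95364761352539, 18.916658401489258) [0.51895995 0.04777905] 64
tooth angle 9.039493268413075 0.610539982774265
ring side x-range 330 350 y 194 200 pred centre [340.74053432 195.77827781] [303.92488603 176.95623312]
184  42  44  44  40  41  40  40  45  44  43  46  48  46  46  49  46  47  45  47  47  44  49  48  48  47  50  47  48  48  47  48  48  47  46
185  41  43  42  42  43  40  43  44  45  46  47  47  47  48  46  48  47  49  49  47  47  46  48  46  46  46  50  49  46  49  47  48  47  48
186  41  41  42  45  44  42  43  44  47  47  47  45  46  47  49  50  52  47  46  49  48  48  49  48  47  51  47  47  46  45  48  46  46  47
187  42  41  41  41  43  43  46  43  44  46  48  47  49  49  52  52  56  55  51  49  49  49  50  48  47  48  50  49  46  46  46  50  49  47
188  40  42  39  41  44  45  46  45  46  46  46  46  48  52  58  56  59  54  52  51  51  49  50  48  50  48  48  49  48  47  50  47  46  46
189  42  41  40  44  47  44  44  45  45  44  45  42  47  53  58  58  58  56  56  56  53  53  51  54  52  51  48  50  48  47  45  48  
[... 3609 characters left out ...]
8  46  45  46  46  47  47  48  47  46
lid [366.70285714 151.97714286] [ 0.59229924 -0.10575902]
lid [375.20454545 242.48484848] [ 0.59213336 -0.10893117]
brass [(307, 243), (307, 244), (308, 243), (308, 244), (309, 244), (309, 245), (310, 245), (311, 245), (311, 246), (312, 246), (313, 246), (314, 246), (314, 247), (315, 246), (315, 247), (316, 247), (317, 247), (318, 247), (319, 247), (320, 247), (321, 247), (322, 246), (322, 247), (323, 246), (323, 247), (324, 246), (325, 246), (326, 245), (326, 246), (327, 245), (328, 245), (330, 230), (330, 231), (330, 232), (331, 227), (331, 228), (331, 229), (331, 230), (331, 231), (331, 232), (332, 227), (332, 228), (332, 229), (332, 230), (332, 231)]
```

```bash
python3 - <<'E'
from h import *
T=shot("top");S=shot("side")
print("yoke top",plane(T,372.7,199.7,.074))
o,r=ray(S,317.7,240);p=plane(T,372.7,199.7,.074)
# x on side ray's vertical plane at the y from top
for v in(240,247): 
    o,r=ray(S,317.7,v);t=(p[1]-o[1])/r[1];print("side x,z at that y",o+r*t)
A=[plane(T,371,188,.078),plane(T,381,191.3,.078),plane(T,364.5,208.5,.078),plane(T,374,211.5,.078)]
for i in(0,2):
    e=A[i+1]-A[i];print("ear face dir",np.degrees(np.arctan2(e[1],e[0]))+90,np.linalg.norm(e))
print(A)
print("pred top",[proj(T,[*p,z]) for z in(0,.078)],"pred side",[proj(S,[*p,z]) for z in(0,.03,.078)])
s=status.observe();print(s["position"],"dx",(p-s["position"][:2])*100)
E
```

```text
yoke top [ 0.46958099 -0.11679357]
side x,z at that y [ 0.46914577 -0.11679357  0.03152789]
side x,z at that y [ 0.46932623 -0.11679357  0.01439871]
ear face dir -16.992783831451746 0.024949249090098644
ear face dir -16.198675751330043 0.023554456967249365
[array([ 0.49710273, -0.11172979]), array([ 0.48981129, -0.13558979]), array([ 0.44807394, -0.09724729]), array([ 0.44150298, -0.11986663])]
pred top [array([368.9638665 , 200.92921487]), array([372.92013335, 199.62757454])] pred side [array([317.74782147, 252.79186658]), array([317.8974666 , 240.63508953]), array([318.14672232, 220.38621025])]
[ 0.1987443  -0.51271317  0.23112893] dx [27.08366965 39.59195965]
```

```bash
python3 -m handwheel '3.4 5 0 0 0 6.5 1; 6.8 10 0 0 0 13 1; 10.2 14.9 0 0 0 19.5 1; 13.6 19.8 0 0 0 26 1; 17 24.8 0 0 0 32.5 1; 20.4 29.7 0 0 0 39 1; 23.8 34.7 0 0 0 45.5 1; 27.1 39.6 0 0 0 51.3 1' 40; python3 -m handwheel '0 0 0 0 0 0 1;0 0 0 0 0 0 1'; python3 - <<'E'
from h import *
s=status.observe();R=s["tool_rot"];print(s["time_s"],s["position"],np.degrees(np.arctan2(R[1,1],R[0,1])),R[:,2])
S=shot("side");T=shot("top","t1")
c=S["color"][150:280,240:400][:,:,::-1];cv2.imwrite("pics/s1.png",cv2.resize(np.clip(255*(c/255.)**.6,0,255).astype('uint8'),None,fx=4.5,fy=4.5,interpolation=cv2.INTER_CUBIC))
print("tcp pred side",proj(S,s["position"]))
E
```

```text
time_s: 0.97
position: [0.3879, -0.236, 0.2315]
tool_rot: [[0.296, 0.955, 0.0], [0.955, -0.296, -0.0], [-0.0, 0.0, -1.0]]
ft_force: [0.9, -0.4, 0.3]
grip_width: 0.0852
gripper_force: 0.0
time_s: 1.13
position: [0.3881, -0.2363, 0.2315]
tool_rot: [[0.297, 0.955, 0.0], [0.955, -0.297, -0.0], [-0.0, 0.0, -1.0]]
ft_force: [0.2, -0.6, 0.2]
grip_width: 0.0851
gripper_force: 0.0
1.1333 [ 0.3880555  -0.23626005  0.23148119] -17.2900253116966 [ 1.71197167e-04 -3.32539800e-04 -9.99999930e-01]
tcp pred side [265.07688642 166.77682806]
```

View pics/s1.png

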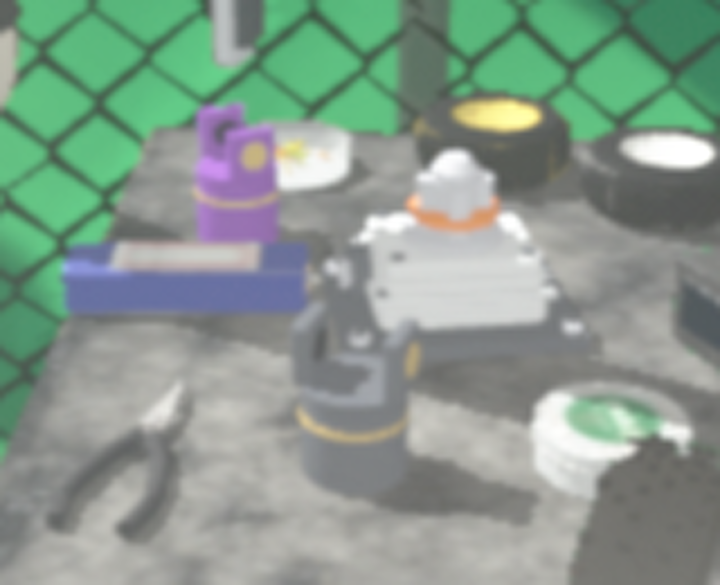

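The yoke is now lit and standing at about full-image (318,240). Its left ear is farther away and the right ear's brass cap faces right, which agrees with the yaw of about -17°. I'll check it once in the lit top view.

```bash
python3 - <<'E'
import cv2,numpy as np
t=cv2.imread("pics/t1.png")[170:230,330:410]
cv2.imwrite("pics/t1c.png",cv2.resize(np.clip(255*(t/255.)**.6,0,255).astype('uint8'),None,fx=10,fy=10,interpolation=cv2.INTER_CUBIC))
E
```

```text
(no output)
```

View pics/t1c.png

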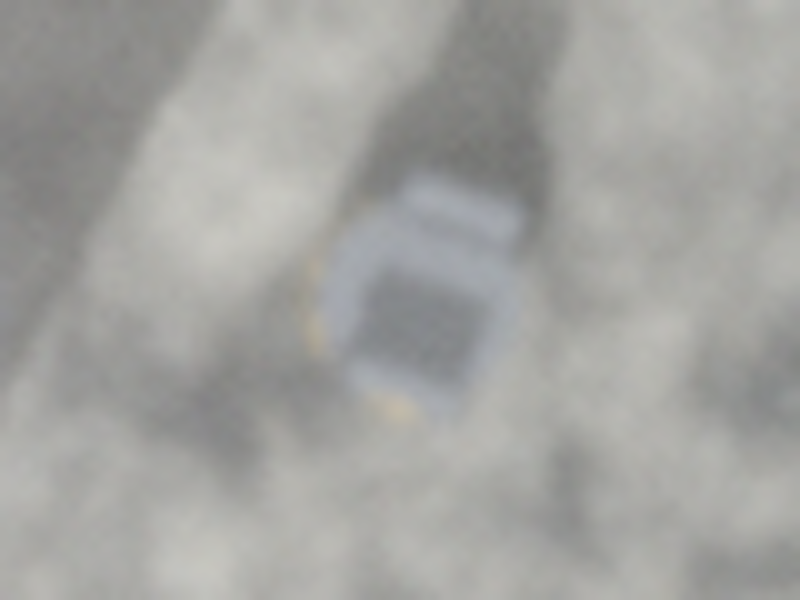

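```bash
python3 -m handwheel '2 3 0 0 0 0 1;4.1 5.9 0 0 0 0 1;6.1 8.9 0 0 0 0 1;8.15 11.8 0 0 0 0 1;8.15 11.8 0 0 0 0 1;8.15 11.8 -3 0 0 0 1;8.15 11.8 -6 0 0 0 1;8.15 11.8 -9 0 0 0 1' 40; python3 -m handwheel '0 0 0 0 0 0 1;0 0 0 0 0 0 1'; python3 - <<'E'
from h import *
s=status.observe();R=s["tool_rot"];print(s["time_s"],s["position"],np.degrees(np.arctan2(R[1,1],R[0,1])))
S=shot("side")
c=S["color"][150:280,240:400][:,:,::-1];cv2.imwrite("pics/s2.png",cv2.resize(np.clip(255*(c/255.)**.6,0,255).astype('uint8'),None,fx=4.5,fy=4.5,interpolation=cv2.INTER_CUBIC))
E
```

```text
time_s: 1.9
position: [0.4685, -0.1215, 0.1404]
tool_rot: [[0.304, 0.953, 0.001], [0.953, -0.304, -0.001], [-0.0, 0.001, -1.0]]
ft_force: [0.9, 0.0, -0.8]
grip_width: 0.0859
gripper_force: 0.0
time_s: 2.07
position: [0.4682, -0.1211, 0.1411]
tool_rot: [[0.303, 0.953, -0.002], [0.953, -0.303, 0.001], [0.0, -0.002, -1.0]]
ft_force: [-0.6, -0.4, 0.5]
grip_width: 0.0852
gripper_force: 0.0
2.0667 [ 0.46817845 -0.121118    0.14106809] -17.66254461930122
```

View pics/s2.png

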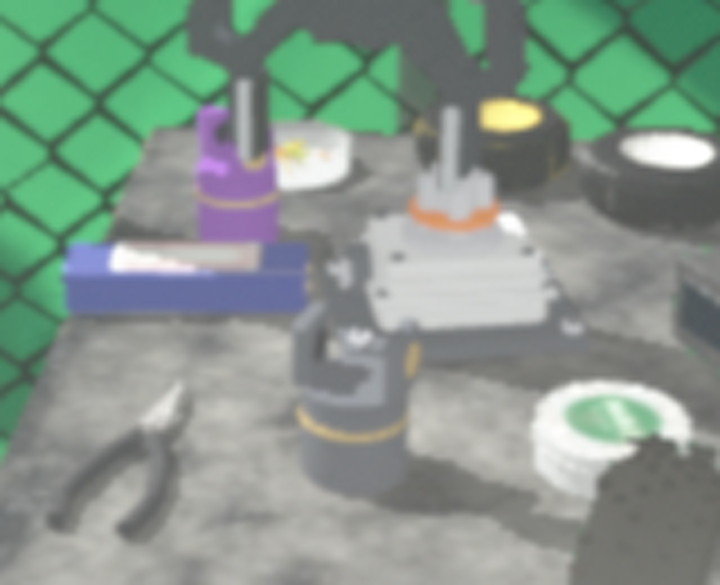

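The open fingers straddle the yoke: finger tips at crop x of about 243 and 460, yoke centre about 354. Next I descend and grip.

```bash
python3 -m handwheel '0.1 0.3 -2 0 0 0 1;0.1 0.3 -4 0 0 0 1;0.1 0.3 -6 0 0 0 1;0.1 0.3 -8 0 0 0 1;0.1 0.3 -9.8 0 0 0 1;0.1 0.3 -9.8 0 0 0 1;0.1 0.3 -9.8 0 0 0 1' 40; python3 -m handwheel '0 0 0 0 0 0 0.3;0 0 0 0 0 0 0.3;0 0 0 0 0 0 0.3;0 0 0 0 0 0 0.3;0 0 0 0 0 0 0.3;0 0 0 0 0 0 0.3;0 0 0 0 0 0 0.3;0 0 0 0 0 0 0.3'
```

```text
time_s: 2.7
position: [0.4705, -0.1177, 0.0446]
tool_rot: [[0.302, 0.953, 0.001], [0.953, -0.302, -0.001], [-0.0, 0.002, -1.0]]
ft_force: [-0.1, 0.1, 1.1]
grip_width: 0.0852
gripper_force: 0.0
time_s: 3.37
position: [0.4705, -0.1173, 0.0449]
tool_rot: [[0.301, 0.954, 0.003], [0.954, -0.301, -0.002], [-0.001, 0.003, -1.0]]
ft_force: [-0.5, 0.4, 6.4]
grip_width: 0.0544
gripper_force: 41.8
```

```bash
python3 -m handwheel '0 0 1 0 0 0 0.3;0 0 4 0 0 0 0.3;0 0 7.5 0 0 0 0.3;0 0 11 0 0 0 0.3;0 0 13 0 0 0 0.3;0 0 13 0 0 0 0.3' 40; python3 -m handwheel '1 3.3 0 0 0 5.3 0.3;2 6.6 0 0 0 10.6 0.3;2.9 9.9 0 0 0 15.9 0.3;3.9 13.2 0 0 0 21.2 0.3;4.85 16.5 0 0 0 26.5 0.3;4.85 16.5 0 0 0 26.5 0.3;4.85 16.5 0 0 0 26.5 0.3;4.85 16.5 0 0 0 26.5 0.3'; python3 - <<'E'
from h import *
s=status.observe();R=s["tool_rot"];print(s["time_s"],s["position"],np.degrees(np.arctan2(R[1,1],R[0,1])),s["ft_force"])
T=shot("top","t3")
S=shot("side","s3")
c=S["color"][110:240,260:420][:,:,::-1];cv2.imwrite("pics/s3c.png",cv2.resize(np.clip(255*(c/255.)**.6,0,255).astype('uint8'),None,fx=4.5,fy=4.5,interpolation=cv2.INTER_CUBIC))
E
```

```text
time_s: 3.87
position: [0.4712, -0.1175, 0.178]
tool_rot: [[0.301, 0.954, 0.008], [0.954, -0.301, -0.004], [-0.002, 0.009, -1.0]]
ft_force: [0.5, -0.4, -1.4]
grip_width: 0.0547
gripper_force: 44.1
time_s: 4.53
position: [0.5177, 0.048, 0.1725]
tool_rot: [[-0.156, 0.988, -0.002], [0.988, 0.156, -0.0], [0.0, -0.002, -1.0]]
ft_force: [-0.1, 0.2, -2.6]
grip_width: 0.0545
gripper_force: 44.0
4.5333 [0.5176752  0.04796718 0.17245268] 8.962912679129133 [-0.05445511  0.16879329 -2.6321003 ]
```

View pics/s3c.png

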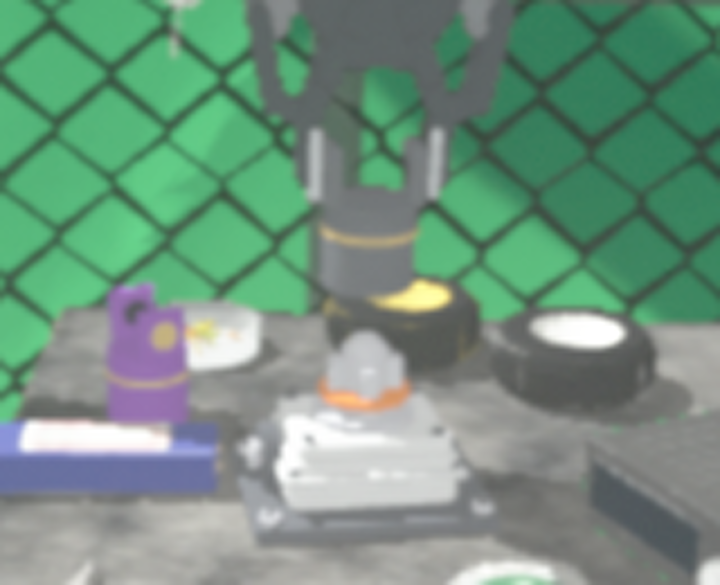

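The yoke hangs upright above the shaft: band centre at crop (368,238), ring centre at (365,395). I'll compare their x positions numerically.

```bash
python3 - <<'E'
from h import *
S=shot("side");s=status.observe()
m,p=rings("b",S,(325,155,360,175),(12,80,60),(30,255,255))
a,b=p[:,0].min(),p[:,0].max();c=(a+b)/2;lo=p[:,1].max();print("band",a,b,lo,len(p))
m2,q=rings("o",S,(325,185,357,206),(5,110,120),(22,255,255));a2,b2=q[:,0].min(),q[:,0].max();print("ring",a2,b2)
for n,u,v in(("yoke",c,163),("ring",(a2+b2)/2,197)):
    o,r=ray(S,u,v);t=(.048-o[1])/r[1];print(n,o+r*t)
for n,mm in (("w",m),("r",m2)):
    k=np.where(mm.any(0))[0];print(k)
print(s["position"])
E
```

```text
band 331 359 174 60
ring 331 350
yoke [0.52615534 0.048      0.151149  ]
ring [0.51848307 0.048      0.06207624]
[ 6  7  8  9 10 11 12 13 14 15 16 17 18 19 20 21 22 23 24 25 26 27 28 29
 30 31 32 33 34]
[ 6  7  8  9 10 11 12 13 14 15 16 17 18 19 20 21 22 23 24 25]
[0.51794625 0.04713367 0.1730311 ]
```

```bash
python3 -m handwheel '0.07 0.05 -1.4 0 0 0 0.3;0.07 0.05 -2.8 0 0 0 0.3;0.07 0.05 -2.8 0 0 0 0.3'; python3 -m handwheel '0 0 -0.2 0 0 0 0.3;0 0 -0.4 0 0 0 0.3;0 0 -0.6 0 0 0 0.3;0 0 -0.8 0 0 0 0.3;0 0 -0.8 0 0 0 0.3'
```

```text
time_s: 4.93
position: [0.5176, 0.0479, 0.1432]
tool_rot: [[-0.154, 0.988, -0.004], [0.988, 0.154, 0.001], [0.001, -0.004, -1.0]]
ft_force: [-1.4, -0.4, -2.9]
grip_width: 0.0544
gripper_force: 43.9
time_s: 5.35
position: [0.5189, 0.0486, 0.1373]
tool_rot: [[-0.156, 0.988, -0.0], [0.988, 0.156, 0.0], [0.0, -0.0, -1.0]]
ft_force: [1.0, 0.2, -1.8]
grip_width: 0.0548
gripper_force: 43.9
```

```bash
python3 -m handwheel '0 0 -0.15 0 0 0 0.3;0 0 -0.3 0 0 0 0.3;0 0 -0.45 0 0 0 0.3;0 0 -0.45 0 0 0 0.3'; python3 -m handwheel '0 0 -0.1 0 0 0 0.3;0 0 -0.2 0 0 0 0.3;0 0 -0.2 0 0 0 0.3'
```

```text
time_s: 5.68
position: [0.5188, 0.0487, 0.1325]
tool_rot: [[-0.156, 0.988, -0.001], [0.988, 0.156, 0.0], [0.0, -0.0, -1.0]]
ft_force: [-0.6, 0.7, -2.6]
grip_width: 0.0543
gripper_force: 44.0
time_s: 5.93
position: [0.5188, 0.0487, 0.1306]
tool_rot: [[-0.156, 0.988, -0.0], [0.988, 0.156, 0.0], [0.0, -0.0, -1.0]]
ft_force: [-0.7, 0.5, -2.8]
grip_width: 0.0543
gripper_force: 44.0
```

```bash
python3 -m handwheel '0 0 -0.1 0 0 0 0.3;0 0 -0.2 0 0 0 0.3;0 0 -0.2 0 0 0 0.3'; python3 -m handwheel '0 0 -0.1 0 0 0 0.3;0 0 -0.1 0 0 0 0.3'
```

```text
time_s: 6.18
position: [0.519, 0.0486, 0.1298]
tool_rot: [[-0.156, 0.988, 0.001], [0.988, 0.156, -0.0], [-0.0, 0.001, -1.0]]
ft_force: [-3.7, 0.3, 7.5]
grip_width: 0.0544
gripper_force: 45.1
time_s: 6.35
position: [0.519, 0.0486, 0.1297]
tool_rot: [[-0.156, 0.988, 0.002], [0.988, 0.156, -0.0], [-0.001, 0.001, -1.0]]
ft_force: [-5.8, -1.1, 15.7]
grip_width: 0.0541
gripper_force: 46.2
```

```bash
python3 -m handwheel '-0.05 0 0.1 0 0 0 0.3;-0.05 0 0.1 0 0 2 0.3;-0.05 0 0.1 0 0 4 0.3;-0.05 0 0.1 0 0 6 0.3;-0.05 0 0.1 0 0 8 0.3;-0.05 0 0.1 0 0 8 0.3'; python3 -m handwheel '0 0 0 0 0 -2 0.3;0 0 0 0 0 -4 0.3;0 0 0 0 0 -6 0.3;0 0 0 0 0 -8 0.3;0 0 0 0 0 -8 0.3';python3 -m handwheel '0 0 0 0 0 -2 0.3;0 0 0 0 0 -4 0.3;0 0 0 0 0 -6 0.3;0 0 0 0 0 -8 0.3;0 0 0 0 0 -8 0.3'
```

```text
time_s: 6.85
position: [0.5189, 0.0487, 0.1298]
tool_rot: [[-0.294, 0.956, 0.002], [0.956, 0.294, -0.0], [-0.001, 0.002, -1.0]]
ft_force: [-1.6, 1.1, 5.4]
grip_width: 0.0547
gripper_force: 45.1
time_s: 7.27
position: [0.519, 0.0483, 0.1298]
tool_rot: [[-0.154, 0.988, 0.002], [0.988, 0.154, -0.001], [-0.001, 0.002, -1.0]]
ft_force: [0.2, -1.8, 6.6]
grip_width: 0.0546
gripper_force: 45.0
time_s: 7.68
position: [0.519, 0.0483, 0.1298]
tool_rot: [[-0.016, 1.0, 0.002], [1.0, 0.016, -0.001], [-0.001, 0.002, -1.0]]
ft_force: [-1.1, -0.4, 6.9]
grip_width: 0.0544
gripper_force: 45.0
```

```bash
python3 - <<'E'
from h import *
T=shot("top");im=None
for f in("top0","t1"):
    im=cv2.imread(f"pics/{f}.png").astype(np.float32);o=im[:,:,2]-im[:,:,0]  # R-B
    for cx,cy,dz in((.519,.0478,.085),(.5188,.0484,.085),(.519,.0478,.068)):
        out=[]
        for r in(.014,.016,.018,.020):
            a=np.radians(np.arange(0,360,3));P=np.array([proj(T,[cx+r*np.cos(t),cy+r*np.sin(t),dz]) for t in a],np.float32)
            v=cv2.remap(o,P[:,0].copy(),P[:,1].copy(),cv2.INTER_CUBIC).ravel();z=(v*np.exp(4j*a)).mean()
            out.append((round((np.degrees(np.angle(z))/4+45)%90,1),round(abs(z)/v.std(),2)))
            if r==.018 and dz==.085 and cy==.0478: prof=v.astype(int)
        print(f,cy,dz,out)
    print(prof.tolist())
c=im[155:200,280:330];cv2.imwrite("pics/g1.png",cv2.resize(np.clip(c,0,255).astype('uint8'),None,fx=12,fy=12,interpolation=cv2.INTER_CUBIC))
E
```

```text
top0 0.0478 0.085 [(np.float64(7.5), np.float64(0.65)), (np.float64(8.2), np.float64(0.69)), (np.float64(8.4), np.float64(0.68)), (np.float64(8.0), np.float64(0.65))]
top0 0.0484 0.085 [(np.float64(7.5), np.float64(0.64)), (np.float64(8.4), np.float64(0.67)), (np.float64(8.6), np.float64(0.68)), (np.float64(7.9), np.float64(0.65))]
top0 0.0478 0.068 [(np.float64(9.0), np.float64(0.52)), (np.float64(7.8), np.float64(0.61)), (np.float64(7.7), np.float64(0.65)), (np.float64(8.1), np.float64(0.63))]
[17, 10, 8, 9, 9, 12, 19, 25, 39, 61, 81, 104, 121, 128, 133, 138, 138, 135, 134, 134, 131, 130, 129, 122, 113, 98, 75, 56, 35, 20, 14, 7, 4, 4, 2, 2, 6, 8, 14, 27, 41, 61, 82, 98, 111, 124, 129, 128, 129, 133, 131, 127, 125, 115, 99, 82, 56, 35, 17, 4, 1, 0, -2, -1, -1, -1, 6, 15, 27, 52, 73, 96, 118, 127, 134, 140, 140, 137, 138, 141, 136, 127, 113, 94, 77, 59, 37, 24, 10, 3, 2, 0, 0, 1, 3, 6, 13, 18, 30, 45, 61, 77, 88, 94, 99, 102, 102, 102, 103, 104, 104, 103, 97, 89, 83, 74, 60, 50, 35, 24]
t1 0.0478 0.085 [(np.float64(6.8), np.float64(0.62)), (np.float64(7.9), np.float64(0.67)), (np.fl
[... 206 characters left out ...]
4(8.2), np.float64(0.64))]
t1 0.0478 0.068 [(np.float64(8.2), np.float64(0.59)), (np.float64(7.5), np.float64(0.65)), (np.float64(7.5), np.float64(0.67)), (np.float64(7.9), np.float64(0.64))]
[18, 11, 8, 7, 7, 10, 18, 25, 40, 61, 80, 104, 122, 130, 136, 140, 140, 137, 136, 137, 134, 133, 132, 123, 112, 97, 75, 56, 35, 19, 13, 5, 3, 4, 3, 3, 6, 8, 14, 27, 42, 62, 85, 102, 114, 126, 132, 134, 136, 138, 135, 130, 127, 116, 101, 83, 57, 35, 18, 4, 2, 0, -2, -2, -3, -4, 3, 11, 22, 41, 56, 72, 88, 94, 100, 107, 108, 105, 106, 107, 101, 94, 85, 73, 63, 52, 35, 26, 16, 12, 12, 11, 13, 15, 15, 18, 27, 35, 48, 62, 73, 85, 93, 98, 103, 107, 108, 107, 105, 105, 103, 103, 100, 93, 86, 76, 61, 49, 34, 24]
```

View pics/g1.png

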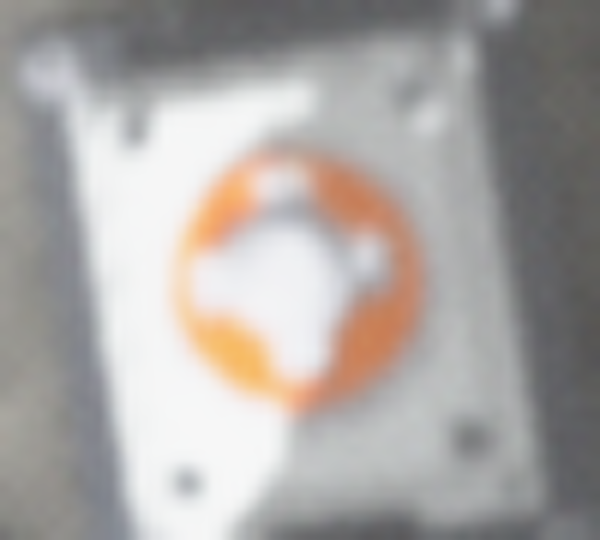

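The shaft's teeth stand at about 8°: the cross is centred at crop (298,280) with orange gaps between the teeth. The yoke's internal teeth must sit in those gaps, 45° away, so the target yaw is -37°. I'll lift slightly and turn -32° to start the rocking from one side.

```bash
python3 -m handwheel '0 0 0.3 0 0 0 0.3;0 0 0.3 0 0 -6 0.3;0 0 0.3 0 0 -12 0.3;0 0 0.3 0 0 -18 0.3;0 0 0.3 0 0 -24 0.3;0 0 0.3 0 0 -30 0.3;0 0 0.3 0 0 -30 0.3'; python3 -m handwheel '0 0 -0.15 0 0 0 0.3;0 0 -0.3 0 0 0 0.3;0 0 -0.3 0 0 0 0.3'; python3 -m handwheel '0 0 0 0 0 -2 0.3;0 0 0 0 0 -3 0.3;0 0 0 0 0 -4 0.3;0 0 0 0 0 -5 0.3;0 0 0 0 0 -5 0.3'
```

```text
time_s: 8.32
position: [0.5184, 0.0487, 0.1317]
tool_rot: [[0.488, 0.873, -0.0], [0.873, -0.488, 0.0], [-0.0, -0.0, -1.0]]
ft_force: [0.2, -0.7, -2.1]
grip_width: 0.0546
gripper_force: 44.0
time_s: 8.57
position: [0.5186, 0.0487, 0.1294]
tool_rot: [[0.483, 0.876, 0.001], [0.876, -0.483, -0.0], [0.0, 0.001, -1.0]]
ft_force: [-2.3, -0.4, 4.2]
grip_width: 0.0543
gripper_force: 44.9
time_s: 8.98
position: [0.5182, 0.0487, 0.1285]
tool_rot: [[0.56, 0.829, -0.001], [0.829, -0.56, 0.0], [-0.0, -0.001, -1.0]]
ft_force: [1.2, -0.3, -2.0]
grip_width: 0.0543
gripper_force: 44.1
```

It has dropped in. I'll lower gently.

```bash
python3 -m handwheel '0 0 -0.1 0 0 -2 0.3;0 0 -0.2 0 0 -2 0.3;0 0 -0.3 0 0 -2 0.3;0 0 -0.3 0 0 -2 0.3'; python3 -m handwheel '0 0 -0.1 0 0 0 0.3;0 0 -0.2 0 0 0 0.3;0 0 -0.3 0 0 0 0.3;0 0 -0.3 0 0 0 0.3'
```

```text
time_s: 9.32
position: [0.5182, 0.0487, 0.1254]
tool_rot: [[0.587, 0.81, -0.001], [0.81, -0.587, 0.0], [-0.0, -0.001, -1.0]]
ft_force: [-0.3, -1.2, -3.1]
grip_width: 0.054
gripper_force: 44.1
time_s: 9.65
position: [0.5183, 0.0486, 0.1226]
tool_rot: [[0.588, 0.809, -0.0], [0.809, -0.588, 0.0], [-0.0, -0.0, -1.0]]
ft_force: [0.5, -1.0, -3.3]
grip_width: 0.0543
gripper_force: 44.1
```

```bash
python3 -m handwheel '0 0 -0.2 0 0 0 0.3;0 0 -0.4 0 0 0 0.3;0 0 -0.6 0 0 0 0.3;0 0 -0.8 0 0 0 0.3;0 0 -0.8 0 0 0 0.3'; python3 -m handwheel '0 0 -0.1 0 0 0 0.3;0 0 -0.2 0 0 0 0.3;0 0 -0.3 0 0 0 0.3;0 0 -0.3 0 0 0 0.3'
```

```text
time_s: 10.07
position: [0.5183, 0.0486, 0.1144]
tool_rot: [[0.588, 0.809, -0.001], [0.809, -0.588, 0.0], [-0.0, -0.0, -1.0]]
ft_force: [-0.3, -1.5, -3.3]
grip_width: 0.0548
gripper_force: 44.1
time_s: 10.4
position: [0.5185, 0.0486, 0.1121]
tool_rot: [[0.588, 0.809, 0.0], [0.809, -0.588, -0.0], [0.0, 0.0, -1.0]]
ft_force: [-0.7, -0.1, 1.4]
grip_width: 0.0542
gripper_force: 44.7
```

```bash
python3 -m handwheel '0 0 -0.1 0 0 0 0.3;0 0 -0.2 0 0 0 0.3;0 0 -0.3 0 0 0 0.3;0 0 -0.3 0 0 0 0.3'; python3 -m handwheel '0 0 -0.1 0 0 0 0.3;0 0 -0.2 0 0 0 0.3;0 0 -0.2 0 0 0 0.3'
```

```text
time_s: 10.73
position: [0.5184, 0.0487, 0.109]
tool_rot: [[0.588, 0.809, 0.0], [0.809, -0.588, -0.0], [0.0, 0.0, -1.0]]
ft_force: [-2.9, -1.1, 3.2]
grip_width: 0.0541
gripper_force: 44.8
time_s: 10.98
position: [0.5184, 0.0487, 0.1069]
tool_rot: [[0.588, 0.809, 0.0], [0.809, -0.588, -0.0], [0.0, 0.0, -1.0]]
ft_force: [-2.1, -1.2, 2.8]
grip_width: 0.0541
gripper_force: 44.8
```

```bash
python3 -m handwheel '0 0 -0.05 0 0 0 0.3;0 0 -0.1 0 0 0 0.3;0 0 -0.1 0 0 0 0.3'; python3 -m handwheel '0 0 -0.05 0 0 0 0.3;0 0 -0.05 0 0 0 0.3'
```

```text
time_s: 11.23
position: [0.5185, 0.0487, 0.1059]
tool_rot: [[0.588, 0.809, 0.0], [0.809, -0.588, -0.0], [0.0, 0.0, -1.0]]
ft_force: [-2.9, 0.0, 5.2]
grip_width: 0.0547
gripper_force: 45.0
time_s: 11.4
position: [0.5185, 0.0487, 0.1058]
tool_rot: [[0.588, 0.809, 0.0], [0.809, -0.588, -0.0], [0.0, 0.0, -1.0]]
ft_force: [-1.9, -1.7, 8.6]
grip_width: 0.0541
gripper_force: 45.4
```

```bash
python3 -m handwheel '0 0 -0.05 0 0 0 0.3;0 0 -0.05 0 0 0 0.3'; python3 -m handwheel '0 0 0.1 0 0 0 0.3;0 0 0.13 0 0 0 0.3;0 0 0.13 0 0 0 0.3'
```

```text
time_s: 11.57
position: [0.5185, 0.0487, 0.1058]
tool_rot: [[0.588, 0.809, 0.001], [0.809, -0.588, -0.0], [0.0, 0.001, -1.0]]
ft_force: [-4.5, -0.2, 14.0]
grip_width: 0.0543
gripper_force: 46.0
time_s: 11.82
position: [0.5185, 0.0486, 0.1059]
tool_rot: [[0.588, 0.809, -0.0], [0.809, -0.588, 0.0], [-0.0, -0.0, -1.0]]
ft_force: [-1.4, -1.1, 1.2]
grip_width: 0.0543
gripper_force: 44.5
```

```bash
python3 -m handwheel '0 0 0 0 0 0 1;0 0 0 0 0 0 1;0 0 0 0 0 0 1;0 0 0 0 0 0 1;0 0 0 0 0 0 1;0 0 0 0 0 0 1;0 0 0 0 0 0 1'; python3 -m handwheel '0 0 2 0 0 0 1;0 0 4 0 0 0 1;0 0 7 0 0 0 1;0 0 10 0 0 0 1;0 0 13 0 0 0 1;0 0 13 0 0 0 1;0 0 13 0 0 0 1'; python3 - <<'E'
from h import *
S=shot("side","s4")
c=S["color"][110:240,260:420][:,:,::-1];cv2.imwrite("pics/s4c.png",cv2.resize(np.clip(255*(c/255.)**.6,0,255).astype('uint8'),None,fx=4.5,fy=4.5,interpolation=cv2.INTER_CUBIC))
E
```

```text
time_s: 12.4
position: [0.5184, 0.0487, 0.1061]
tool_rot: [[0.588, 0.809, 0.0], [0.809, -0.588, 0.0], [0.0, -0.0, -1.0]]
ft_force: [0.5, -0.0, 0.4]
grip_width: 0.0855
gripper_force: 0.0
time_s: 12.98
position: [0.5188, 0.0486, 0.2374]
tool_rot: [[0.588, 0.809, 0.003], [0.809, -0.588, -0.0], [0.002, 0.003, -1.0]]
ft_force: [-0.2, 0.2, -0.5]
grip_width: 0.0854
gripper_force: 0.0
```

View pics/s4c.png

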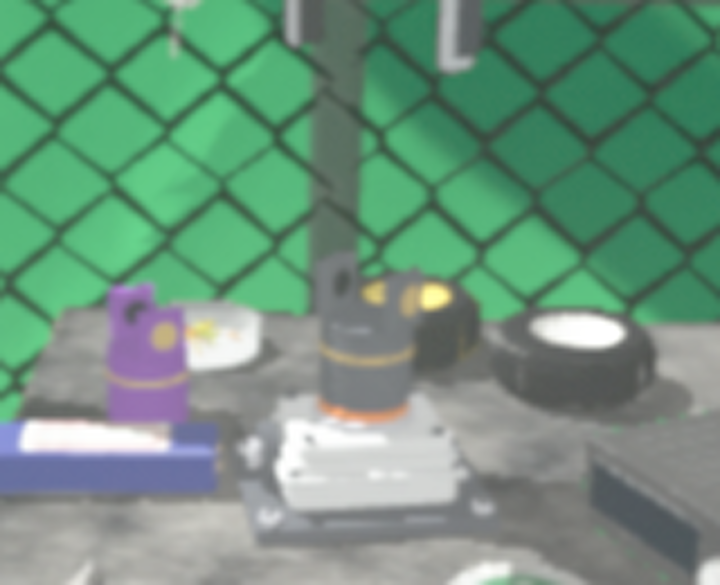

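The yoke stands upright on the ring at crop (365,410), with the ring pushed down to the boss and the gripper clear above. I'm handing the job in.

```bash
python3 -c "
from rig import env
print(env.close_job())"
```

```text
the job is handed in; nothing more can be done
None
```

The yoke is meshed on the shaft, pressed home with the seal ring down on the boss (peak wrist reading about 16 N, stopping at the home height), and released; the job is handed in, but no verdict was returned.

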